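Pack the connector kit on the electronics desk

ROBOT

A 6-joint arm with a two-finger parallel gripper is mounted at the origin on the work surface. World frame = base frame: x ahead of the robot, y to its left, z up, the work surface at z = 0. Lengths are in m, angles in rad, forces in N, time in s.
With the tool pointing down it reaches from about 0.3 to 0.875 m from the base axis. Payload 6.4 kg.
Tool frame: the origin (TCP) lies at the very end of the fingers, on their centre line; the grasp point (between the pads) lies 19 mm behind it; z points along the fingers, y is the line along which they close (so a half turn about z gives the same grasp; the last joint's range is limited). The gripper opens to 88 mm and grips with 3 to 60 N. Pads are 18 mm wide; open, the fingers measure 123 mm over their backs; the gripper's body (75 mm by 187 mm) begins 45 mm behind the grasp point.
Start: joints at [-1.436, 0.181, 1.607, -0, 1.354, -0.206], TCP at [0.192, -0.542, 0.239] pointing down, gripper open.
Joint ranges: [-2.99, 2.99], [-0.89, 2.07], [0.3, 2.58], [-1.14, 4.28], [0, 2.63], [-3.12, 3.12]. Speed limits (rad/s): [2.57, 2.57, 3.01, 3.14, 3.14, 3.14].

INTERFACE

Orientations are given as a rotation vector (axis times angle).
In Python, from bench import sensors, get_image, workorder gives the robot as it stands.
- The arm moves only by the tool play_rows, never from a script. Its argument "targets" is a list of rows, each an object of numbers: "x", "y", "z": the shift along the world's x, y, z in mm; "ax", "ay", "az": the turn, a rotation vector about the world's x, y, z in rad. A call has 1 to 10 rows; each row is the pose to reach, as a shift and turn from the pose commanded when the call began; what a row does not reach only later rows make up. A row lasts 1/8 s, in which the tool goes at most 62.5 mm and 10.7 degrees, less where a joint would pass 70% of its speed; a pose out of reach is approached as far as the arm can. A call with a gripper value outside its range is refused whole. "grip" is the finger opening in mm, from 0 to 88.1, set as the call begins (left out, the last holds). The fingers move at their own pace and stop on an object; "force" is the grip in N (left out, the last holds). Time passes only in rows, so rows that repeat a pose let the fingers close. It gives the time, the measured TCP pose, the force, the opening and the grip force at its end, in the units of the state.
- sensors.observe(): the state, without advancing time (a new reading comes with each control period).
- get_image(name): name is "scene" or "top"; returns a dict with "frame" (420x560x3 uint8, blue, green, red), "range_z" (420x560 float32, m along the optical axis (not along the pixel's ray), 0 where there is no reading), "fovy" (degrees; the focal length in pixels is half the picture's height over the tangent of half this angle, whatever the lens; pixels are square), "cx", "cy" (the principal point, pixels), "rvec" (rotation vector, rad) and "tvec" (3), from world to camera coordinates, as OpenCV has them. Camera axes: x right, y down, z forward; pixel columns grow to the right and rows downward; lengths in m; the calibration is good to about 2 mm. A picture is of the moment at which its call begins.
- workorder.job_done(): hands the job in; it is judged then, once.
The state is a dict: "t": time; "qpos": joint angles; "dq": joint speeds; "joint_torque": joint torques, N m; "tool_pos": TCP position; "tcp_rot": TCP orientation; "wrist_force": force on the tool from outside, world axes, zero at the start; "ft_torque": the same for the moment, N m; "finger_gap": finger opening in m; "grip_force": force on a finger pad.
Only numpy, scipy, OpenCV 4.12 (cv2) and the standard library are available. Lean on these libraries where they do the work, as an engineer would, in place of code of your own. Each camera call takes 0.05 s, during which the arm holds its last target. There are 200 camera calls.

TASK

Pack the connector kit into the grey caddy: the narrower D-nosed plug into the broad oblong tray, the relay into the square tray, the long plug with the ribbed boot into the narrow tray and the round plug without a flange into the round tray. Each must rest flat on its tray's floor, fully inside the rim and the same way up as it lies now; either end may point either way. Leave the wider D-nosed plug and the square-flanged socket where they are.

Things in the scene. Friction and masses are not known exactly. Their poses are not given: they have to be found in the camera images.
- dsub: Flat computer-style plug with a D-shaped metal nose, the narrower of the two: 56 long (x), 40 wide (y), 20 high. Origin: centre of its underside; x points out of the metal nose. Between x = -22 and 18 the hood is a straight block 40 wide, so it can be gripped across y over its origin. About 60 g.
- relay: Small plug-in relay lying on its side: black block 28 wide (y), 28 high, with brass blades at the +x end; 40 long over all. Origin: centre of its underside (of the 40 x 28 footprint). Straight sides from x = -20 to 9: grip across y over the origin. About 35 g.
- boot_plug: Long two-way plug with a ribbed rubber boot at its +x end: housing 24 wide (y; its front collar, x = -29.5 to -26.5, looks 26 wide), 26 high; 64 long over all. Origin: centre of its underside (of the 64 mm length); housing from x = -32 to 8, round boot from 8 to 32 (21 diameter, tapering). Grip across y over the origin. About 35 g.
- round_plug: Round plug standing upright: ribbed ring 36 diameter and 24 high, then a dark steel neck 24 diameter up to 36. No flange. Origin: centre of its underside, z up. Grip across the ring. About 60 g.
- dsub_wide: Look-alike, to be left: like the narrower D-nosed plug but 64 wide (y); 56 long, 20 high. Origin: centre of its underside.
- flange_socket: Look-alike, to be left: round barrel 36 diameter with the same steel neck, 36 high, on a square flange 44 x 44 and 5 thick. Origin: centre of its underside.
- tray_broad: White shallow open tray, broad oblong: inside 80 (x) by 64 (y). Origin: centre of its underside, 4 above the desk; floor 3 and rim 9 above the origin, walls 3 thick; fixed. The four trays stand two by two, in any arrangement, in a low fixed grey caddy (224 x 180, its rim 12 above the desk), all turned by the same angle; centres 104 apart along x, 84 along y.
- tray_square: White shallow tray, square: inside 56 by 56. Origin, heights and walls as tray_broad.
- tray_narrow: White shallow tray, long and narrow: inside 90 (x) by 44 (y). Origin, heights and walls as tray_broad.
- tray_round: White shallow tray, round: inside diameter 56. Origin, heights and walls as tray_broad.
Things that resemble listed ones, but are neither listed nor needed, are in the scene too. Leave any brown look-alike of the tray_round alone. What is shaped like the round_plug but blue is not meant.

How it is judged:
By the outcome, as a careful person would: the job done as asked, in the order asked, and still so for the second after the job is handed in, with the robot touching nothing.
It also fails if it takes over 99 s, if anything falls off the work surface, if the arm or the gripper's body presses on something with over 40 N, if the wrist force passes 120 N, or if a joint passes its speed limit or range.

## Working session

There is one attempt and no reset: what is moved stays moved. The work goes in short steps, Python scripts to look and compute and a tool call to move; the robot and the scene stay as the last step left them, time stands still between calls to the robot, and variables do not carry over. Pictures are saved under pics/ and viewed, at most 14 in all, crops included, and the job is handed in when it is done.

Besides the shell and the picture viewer there is one more tool, called by a JSON object that holds its "api" and its "payload". play_rows: Moves the arm, as the interface text tells. Its arguments: {"type":"object","properties":{"targets":{"type":"array"},"grip":{"type":"number"},"force":{"type":"number"}},"required":["targets"]}

```bash
ls; mkdir -p pics; cat > h.py <<'E'
import numpy as np, cv2
from bench import sensors, get_image, workorder
def load(n):
    d=np.load(f'{n}.npy',allow_pickle=True).item(); return d
def cam(d):
    H,W=d['frame'].shape[:2]; f=H/2/np.tan(np.radians(d['fovy'])/2)
    R=cv2.Rodrigues(np.array(d['rvec'],float))[0]; t=np.array(d['tvec'],float).ravel()
    return f,R,t
def ray(d,u,v,z):
    "pixel -> world on plane z"
    f,R,t=cam(d); r=R.T@np.array([(u-d['cx'])/f,(v-d['cy'])/f,1]); c=-R.T@t
    return c+r*(z-c[2])/r[2]
def cloud(d):
    f,R,t=cam(d); Z=d['range_z']; v,u=np.mgrid[:Z.shape[0],:Z.shape[1]]
    P=np.stack([(u-d['cx'])/f*Z,(v-d['cy'])/f*Z,Z],-1)
    W=(P-t)@R; W[Z==0]=np.nan; return W
E
python3 - <<'E'
from h import *
for n in('scene','top'):
    d=get_image(n); np.save(n,d); cv2.imwrite(f'pics/{n}.png',cv2.resize(d['frame'],(800,600),interpolation=cv2.INTER_CUBIC)); f,R,t=cam(d); print(n,f,-R.T@t,R[2],d['cx'],d['cy'],[k for k in d])
print(sensors.observe())
E
```

```text
pics
scene 425.4383952717728 [ 0.95173381 -0.5744956   0.54052672] [-0.46076614  0.68059248 -0.56963887] 281.1293669299914 213.29704916659432 ['frame', 'range_z', 'fovy', 'cx', 'cy', 'rvec', 'tvec']
top 400.09979325579354 [ 0.37483476 -0.0085112   0.86153037] [ 0.21296857  0.0182736  -0.97688815] 283.7449765146586 207.64719412954526 ['frame', 'range_z', 'fovy', 'cx', 'cy', 'rvec', 'tvec']
{'t': 0.1, 'qpos': array([-1.43630991e+00,  1.81424350e-01,  1.60788843e+00, -1.86119338e-05,
        1.35380087e+00, -2.06294170e-01]), 'dq': array([ 0.00064997, -0.00213255, -0.00279908,  0.00102776, -0.00223202,
       -0.00142495]), 'joint_torque': array([ 6.77130956e-04, -4.34819448e+01, -3.42694294e+01,  7.04230811e-02,
        3.40427505e-02, -4.24942027e-05]), 'tool_pos': array([ 0.19212753, -0.54144982,  0.23793354]), 'tcp_rot': array([-3.09459847e+00, -5.32458819e-01, -5.72078709e-05]), 'wrist_force': array([0.2019104 , 0.55845112, 0.00482832]), 'ft_torque': array([-0.01944166, -0.01250228,  0.0222522 ]), 'grip_force': 0.0, 'finger_gap': 0.08765184515410551}
```

View pics/top.png

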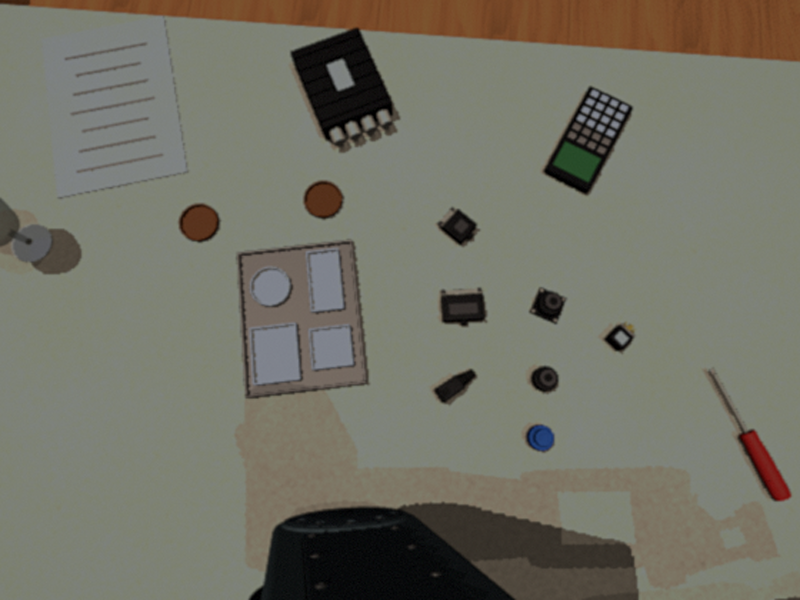

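View pics/scene.png

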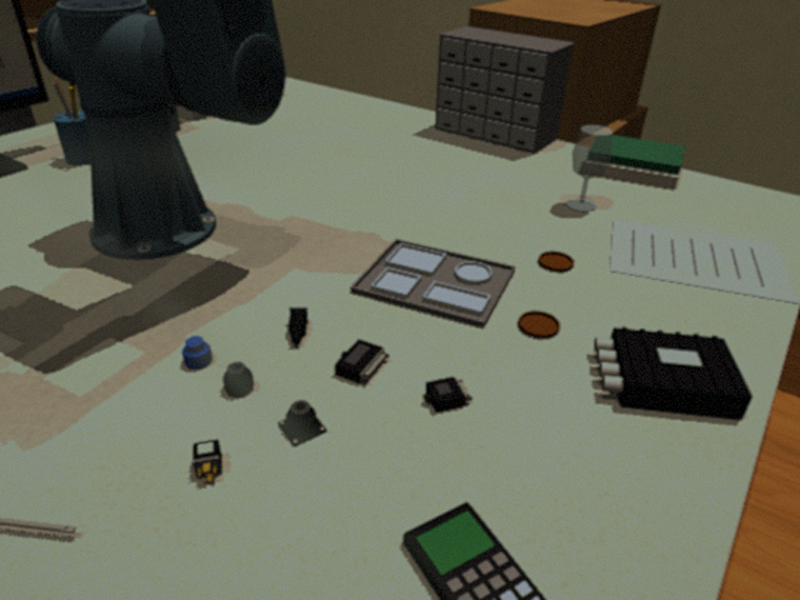

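Top picture (800x600 view): caddy about (303,320), holding the round tray (271,286), narrow (326,281), broad (276,353) and square (332,347). D-noses are at (459,226), which is narrower, and (463,307), which is wider. Boot plug (456,386), relay (620,337). There are three round candidates: (548,304) with a square flange, (545,379) without one, and (541,438) blue. The plain one at (545,379) fits. I'll confirm these in a crop and measure.

```bash
python3 - <<'E'
from h import *
d=load('top'); im=d['frame']
cv2.imwrite('pics/crop.png',cv2.resize(cv2.convertScaleAbs(im[140:320,290:460],alpha=1.6),None,fx=3.3,fy=3.3,interpolation=cv2.INTER_CUBIC))
for n in('top','scene'):
    d=load(n);W=cloud(d);z=W[...,2]
    x,y=W[...,0],W[...,1]
    flat=(x>.3)&(x<.8)&(y>-.45)&(y<.1)&(abs(z)<.02)
    print(n,'desk z median',np.nanmedian(z[flat]),np.nanstd(z[flat]))
    m=((z>.006)&(z<.06)&(x>.2)&(x<.8)&(y>-.45)&(y<.4)).astype(np.uint8)
    k,l,s,c=cv2.connectedComponentsWithStats(m)
    for i in range(1,k):
        if s[i,4]<40: continue
        q=W[l==i]; zt=np.nanpercentile(q[:,2],95)
        r=cv2.minAreaRect((q[:,:2]*1000).astype(np.float32))
        print(c[i].round(),s[i,4],'rect',np.round(r[0],1),np.round(r[1],1),round(r[2],1),'zt',round(zt*1000,1), 'top mean',np.round(q[q[:,2]>zt-.006].mean(0)[:2]*1000,1))
E
```

```text
top desk z median 0.0002704895571173566 0.0031047103930262263
[402. 121.] 581 rect [ 790.2 -239.9] [80.9 50.6] 67.4 zt 21.0 top mean [ 782.4 -243.9]
[225. 139.] 145 rect [709.5 152.2] [60.9 60.9] 56.1 zt 12.1 top mean [709.1 153. ]
[138. 155.] 145 rect [655.3 342.6] [60.8 60.4] 3.5 zt 12.4 top mean [654.6 342.7]
[320. 157.] 415 rect [679.7 -64. ] [55.5 40.3] 53.1 zt 23.0 top mean [678.7 -64.7]
[217. 208.] 1867 rect [518.4 165.1] [224.8 180.5] 11.5 zt 14.7 top mean [537.6 156.3]
[189. 200.] 610 rect [563.8 215. ] [71.6 71.9] 67.3 zt 14.5 top mean [559.9 215.8]
[323. 214.] 680 rect [552.5 -78.7] [56.5 63.9] 8.3 zt 23.0 top mean [551.2 -78.9]
[384. 212.] 283 rect [ 566.1 -209.4] [43.  42.7] 69.0 zt 37.8 top mean [ 566.7 -209.5]
[192. 247.] 1273 rect [462.1 198. ] [96.9 78.3] 11.8 zt 14.4 top mean [459.5 197. ]
[231. 242.] 791 rect [474.3 117.9] [73.3 75.2] 9.8 zt 14.6 top mean [476.8 113.8]
[434. 235.] 266 rect [ 527.9 -317.7] [27.8 41.1] 47.9 zt 30.3 top mean [ 524.  -314.2]
[381. 265.] 272 rect [ 454.1 -204.7] [36.1 35.5] 44.6 zt 37.4 top mean [ 453.7 -205. ]
[317. 269.] 317 rect [435
[... 524 characters left out ...]
an [578.7 129.8]
[208. 226.] 288 rect [436.7 -79.4] [25.4 65.3] 38.2 zt 26.0 top mean [431.1 -72.2]
[138. 246.] 349 rect [ 373.6 -206.4] [36.2 31.2] 65.7 zt 35.3 top mean [ 371.9 -205.9]
[253. 252.] 696 rect [553.6 -82.2] [56.1 66.6] 8.0 zt 19.7 top mean [554.7 -84.6]
[167. 265.] 377 rect [ 456.6 -211.3] [37.1 31.6] 31.5 zt 35.3 top mean [ 456.4 -209.7]
[313. 275.] 537 rect [681.  -67.6] [56.6 42.2] 52.9 zt 19.8 top mean [681.5 -70.8]
[211. 293.] 426 rect [ 570.8 -215.3] [35.2 31.6] 56.5 zt 35.3 top mean [ 568.8 -214.2]
[145. 320.] 444 rect [ 528.7 -321.2] [28.  40.7] 48.7 zt 27.9 top mean [ 526.1 -319.1]
[306. 375.] 1225 rect [ 791.6 -244.5] [80.5 50.3] 66.9 zt 18.3 top mean [ 783.6 -251.2]
```

View pics/crop.png

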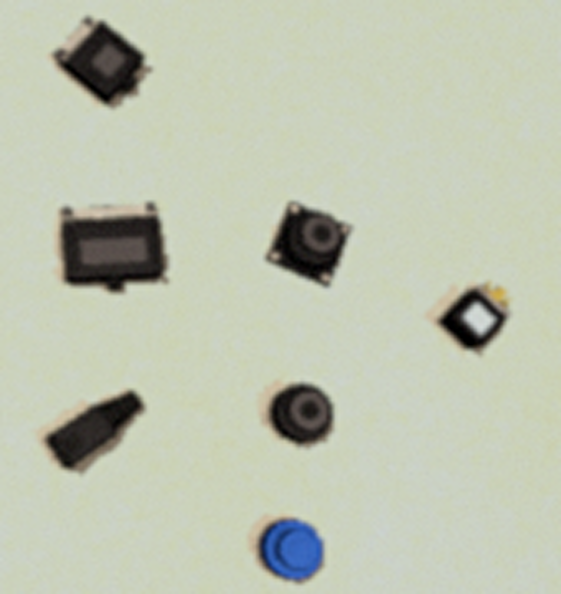

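The crop (3.3x of the top image) confirms them: narrower D-nose (100,60), wider (113,245), boot plug (95,430), relay (475,318), plain round plug (302,412), flanged socket (310,240) and blue one (292,548). Both views agree to about 4 mm, so I'll use their mean. First move: go above the dsub at (680,-66), long axis at 53°.

{"api": "play_rows", "payload": {"targets": [{"x": 488, "y": 476, "z": -139, "az": 0.585}, {"x": 488, "y": 476, "z": -139, "az": 0.585}, {"x": 488, "y": 476, "z": -139, "az": 0.585}, {"x": 488, "y": 476, "z": -139, "az": 0.585}, {"x": 488, "y": 476, "z": -139, "az": 0.585}, {"x": 488, "y": 476, "z": -139, "az": 0.585}, {"x": 488, "y": 476, "z": -139, "az": 0.585}, {"x": 488, "y": 476, "z": -139, "az": 0.585}, {"x": 488, "y": 476, "z": -139, "az": 0.585}, {"x": 488, "y": 476, "z": -139, "az": 0.585}], "grip": 76, "force": 20}}

```text
invalid input at $.targets[0]: expected keys x, y, z, ax, ay, az
```

{"api": "play_rows", "payload": {"targets": [{"x": 488, "y": 476, "z": -139, "ax": 0, "ay": 0, "az": 0.585}, {"x": 488, "y": 476, "z": -139, "ax": 0, "ay": 0, "az": 0.585}, {"x": 488, "y": 476, "z": -139, "ax": 0, "ay": 0, "az": 0.585}, {"x": 488, "y": 476, "z": -139, "ax": 0, "ay": 0, "az": 0.585}, {"x": 488, "y": 476, "z": -139, "ax": 0, "ay": 0, "az": 0.585}, {"x": 488, "y": 476, "z": -139, "ax": 0, "ay": 0, "az": 0.585}, {"x": 488, "y": 476, "z": -139, "ax": 0, "ay": 0, "az": 0.585}, {"x": 488, "y": 476, "z": -139, "ax": 0, "ay": 0, "az": 0.585}, {"x": 488, "y": 476, "z": -139, "ax": 0, "ay": 0, "az": 0.585}, {"x": 488, "y": 476, "z": -139, "ax": 0, "ay": 0, "az": 0.585}], "grip": 76, "force": 20}}

```text
t: 1.35
tool_pos: [0.6316, -0.1126, 0.113]
tcp_rot: [-2.811, -1.403, 0.001]
wrist_force: [0.9, -1.0, 0.0]
finger_gap: 0.0759
grip_force: 0.0
```

{"api": "play_rows", "payload": {"targets": [{"x": 49, "y": 48, "z": -54, "ax": 0, "ay": 0, "az": 0}, {"x": 49, "y": 48, "z": -54, "ax": 0, "ay": 0, "az": 0}, {"x": 49, "y": 48, "z": -54, "ax": 0, "ay": 0, "az": 0}]}}

```text
t: 1.72
tool_pos: [0.6785, -0.0646, 0.0572]
tcp_rot: [-2.807, -1.405, 0.005]
wrist_force: [0.2, -0.0, 0.2]
finger_gap: 0.0759
grip_force: 0.0
```

```bash
python3 - <<'E'
from h import *
d=get_image('scene'); np.save('s2',d); print(sensors.observe()['tool_pos'])
cv2.imwrite('pics/s2.png',cv2.resize(cv2.convertScaleAbs(d['frame'][150:350,180:450],alpha=1.6),None,fx=2.9,fy=2.9,interpolation=cv2.INTER_CUBIC))
E
```

```text
[ 0.67881727 -0.0658754   0.05872986]
```

View pics/s2.png

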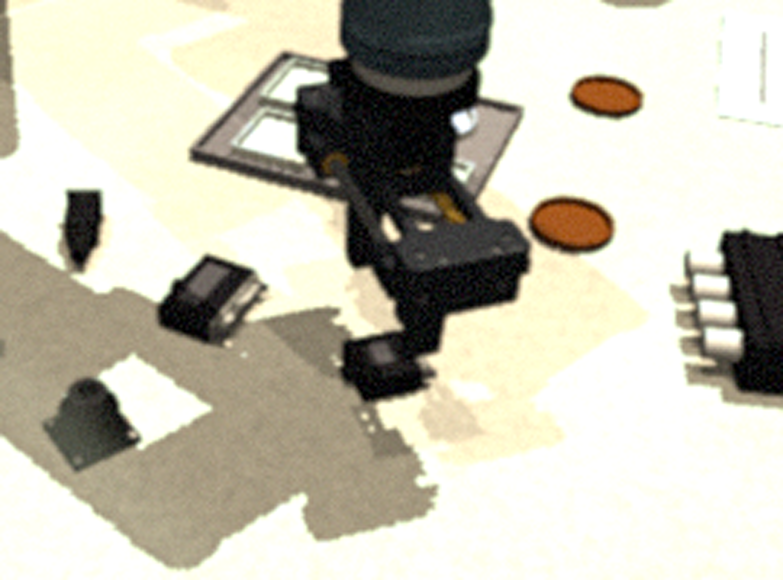

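The crop shows the narrower dsub at (383,365), with the fingers over it and one visible at (420,310). The clearance is ample, so I'll descend and grip.

{"api": "play_rows", "payload": {"targets": [{"x": 0, "y": 0, "z": -35, "ax": 0, "ay": 0, "az": 0}, {"x": 0, "y": 0, "z": -50, "ax": 0, "ay": 0, "az": 0}, {"x": 0, "y": 0, "z": -50, "ax": 0, "ay": 0, "az": 0}]}}

```text
t: 2.15
tool_pos: [0.6784, -0.0671, 0.0092]
tcp_rot: [-2.811, -1.401, 0.003]
wrist_force: [0.0, 0.2, -0.7]
finger_gap: 0.0759
grip_force: 0.0
```

{"api": "play_rows", "payload": {"targets": [{"x": 0, "y": 0, "z": 0, "ax": 0, "ay": 0, "az": 0}, {"x": 0, "y": 0, "z": 0, "ax": 0, "ay": 0, "az": 0}, {"x": 0, "y": 0, "z": 0, "ax": 0, "ay": 0, "az": 0}, {"x": 0, "y": 0, "z": 0, "ax": 0, "ay": 0, "az": 0}, {"x": 0, "y": 0, "z": 0, "ax": 0, "ay": 0, "az": 0}, {"x": 0, "y": 0, "z": 0, "ax": 0, "ay": 0, "az": 0}], "grip": 30, "force": 20}}

```text
t: 2.9
tool_pos: [0.6798, -0.0663, 0.0103]
tcp_rot: [2.811, 1.403, 0.001]
wrist_force: [-2.0, 1.3, 3.7]
finger_gap: 0.0398
grip_force: 20.0
```

{"api": "play_rows", "payload": {"targets": [{"x": 0, "y": 0, "z": 50, "ax": 0, "ay": 0, "az": 0}, {"x": -220, "y": 261, "z": 60, "ax": 0, "ay": 0, "az": -0.733}, {"x": -220, "y": 261, "z": 60, "ax": 0, "ay": 0, "az": -0.733}, {"x": -220, "y": 261, "z": 60, "ax": 0, "ay": 0, "az": -0.733}, {"x": -220, "y": 261, "z": 60, "ax": 0, "ay": 0, "az": -0.733}, {"x": -220, "y": 261, "z": 60, "ax": 0, "ay": 0, "az": -0.733}, {"x": -220, "y": 261, "z": 60, "ax": 0, "ay": 0, "az": -0.733}, {"x": -220, "y": 261, "z": 60, "ax": 0, "ay": 0, "az": -0.733}, {"x": -220, "y": 261, "z": 60, "ax": 0, "ay": 0, "az": -0.733}]}}

```text
t: 4.03
tool_pos: [0.4603, 0.1943, 0.0699]
tcp_rot: [3.127, 0.303, 0.001]
wrist_force: [-0.5, -0.2, -0.6]
finger_gap: 0.0398
grip_force: 20.0
```

```bash
python3 - <<'E'
from h import *
d=get_image('scene'); np.save('s3',d); o=sensors.observe(); print(o['tool_pos'],o['finger_gap'],o['tcp_rot'])
cv2.imwrite('pics/s3.png',cv2.resize(cv2.convertScaleAbs(d['frame'][100:250,200:400],alpha=1.6),None,fx=4,fy=4,interpolation=cv2.INTER_CUBIC))
E
```

```text
[0.4605853  0.19397809 0.06992704] 0.03918859923849761 [3.12691630e+00 3.01080752e-01 1.23483585e-03]
```

View pics/s3.png

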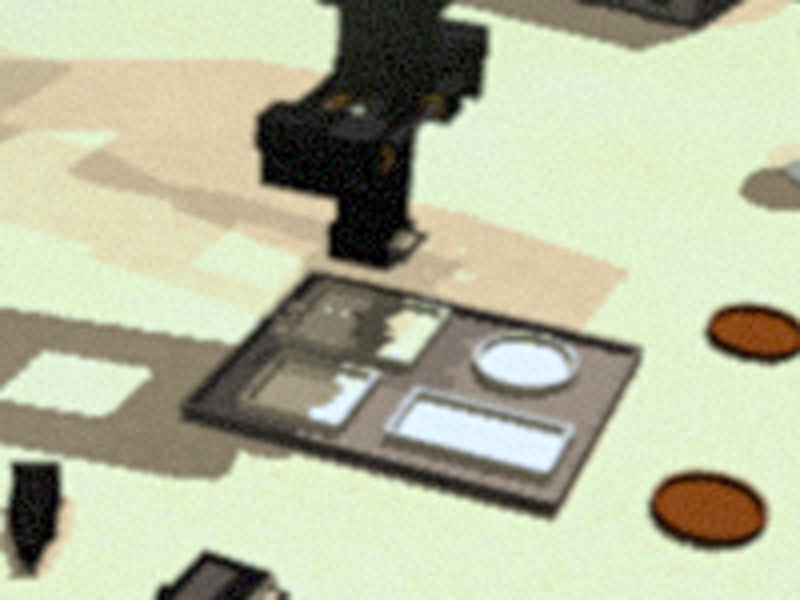

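The crop shows the dsub held at (375,245), level and with nose right, over the broad tray (365,320). I'll lower it and release.

{"api": "play_rows", "payload": {"targets": [{"x": 0, "y": 0, "z": -40, "ax": 0, "ay": 0, "az": 0}, {"x": 0, "y": 0, "z": -49, "ax": 0, "ay": 0, "az": 0}, {"x": 0, "y": 0, "z": -52, "ax": 0, "ay": 0, "az": 0}, {"x": 0, "y": 0, "z": -52, "ax": 0, "ay": 0, "az": 0}, {"x": 0, "y": 0, "z": -52, "ax": 0, "ay": 0, "az": 0}]}}

```text
t: 4.7
tool_pos: [0.4605, 0.1947, 0.0188]
tcp_rot: [-3.127, -0.302, -0.003]
wrist_force: [-0.2, -0.2, -0.5]
finger_gap: 0.0394
grip_force: 20.0
```

{"api": "play_rows", "payload": {"targets": [{"x": 0, "y": 0, "z": 0, "ax": 0, "ay": 0, "az": 0}, {"x": 0, "y": 0, "z": 0, "ax": 0, "ay": 0, "az": 0}, {"x": 0, "y": 0, "z": 0, "ax": 0, "ay": 0, "az": 0}, {"x": 0, "y": 0, "z": 40, "ax": 0, "ay": 0, "az": 0}, {"x": 0, "y": 0, "z": 82, "ax": 0, "ay": 0, "az": 0}], "grip": 56}}

```text
t: 5.32
tool_pos: [0.4589, 0.1945, 0.1002]
tcp_rot: [3.127, 0.302, -0.003]
wrist_force: [0.7, -0.3, -0.4]
finger_gap: 0.0561
grip_force: 0.0
```

{"api": "play_rows", "payload": {"targets": [{"x": 68, "y": -514, "z": -45, "ax": 0, "ay": 0, "az": -0.92}, {"x": 68, "y": -514, "z": -45, "ax": 0, "ay": 0, "az": -0.92}, {"x": 68, "y": -514, "z": -45, "ax": 0, "ay": 0, "az": -0.92}, {"x": 68, "y": -514, "z": -45, "ax": 0, "ay": 0, "az": -0.92}, {"x": 68, "y": -514, "z": -45, "ax": 0, "ay": 0, "az": -0.92}, {"x": 68, "y": -514, "z": -45, "ax": 0, "ay": 0, "az": -0.92}, {"x": 68, "y": -514, "z": -45, "ax": 0, "ay": 0, "az": -0.92}, {"x": 68, "y": -514, "z": -45, "ax": 0, "ay": 0, "az": -0.92}, {"x": 68, "y": -514, "z": -45, "ax": 0, "ay": 0, "az": -0.92}, {"x": 68, "y": -514, "z": -45, "ax": 0, "ay": 0, "az": -0.92}], "grip": 66}}

```text
t: 6.58
tool_pos: [0.5272, -0.3198, 0.0544]
tcp_rot: [-2.935, 1.12, 0.001]
wrist_force: [0.4, 0.3, -0.2]
finger_gap: 0.0656
grip_force: 0.0
```

```bash
python3 - <<'E'
from h import *
d=get_image('top'); np.save('t4',d); o=sensors.observe(); print(o['tool_pos'],o['finger_gap'],o['tcp_rot'])
f=cv2.convertScaleAbs(d['frame'],alpha=1.6)
a=cv2.resize(f[160:290,155:270],None,fx=3.4,fy=3.4,interpolation=cv2.INTER_CUBIC);b=cv2.resize(f[160:290,380:495],None,fx=3.4,fy=3.4,interpolation=cv2.INTER_CUBIC)
cv2.imwrite('pics/t4.png',np.hstack([a,b]))
E
```

```text
[ 0.52715649 -0.31824953  0.05435318] 0.06621034104908338 [-2.93506616e+00  1.11748028e+00  2.23923785e-03]
```

View pics/t4.png

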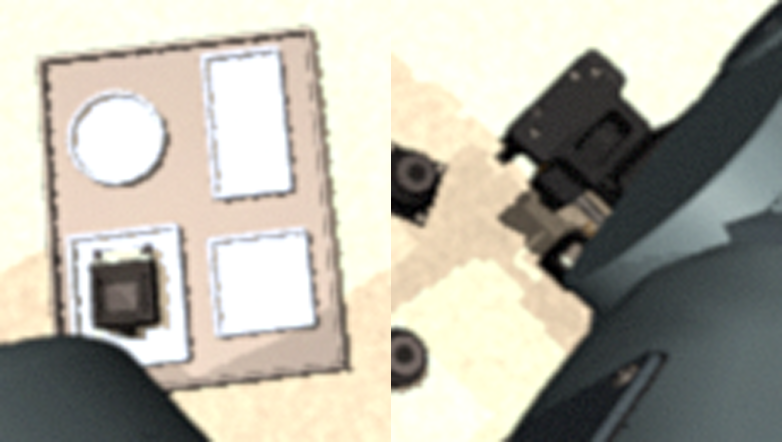

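The left half shows the dsub flat inside the broad tray at (125,292). The right half shows the gripper over the relay (580,250). Descend and grip.

{"api": "play_rows", "payload": {"targets": [{"x": 1, "y": 0, "z": -30, "ax": 0, "ay": 0, "az": 0}, {"x": 1, "y": 0, "z": -45, "ax": 0, "ay": 0, "az": 0}, {"x": 1, "y": 0, "z": -45, "ax": 0, "ay": 0, "az": 0}]}}

```text
t: 7.0
tool_pos: [0.5278, -0.3169, 0.0085]
tcp_rot: [-2.936, 1.114, 0.005]
wrist_force: [0.7, 0.5, 0.6]
finger_gap: 0.0662
grip_force: 0.0
```

{"api": "play_rows", "payload": {"targets": [{"x": 0, "y": 0, "z": 0, "ax": 0, "ay": 0, "az": 0}, {"x": 0, "y": 0, "z": 0, "ax": 0, "ay": 0, "az": 0}, {"x": 0, "y": 0, "z": 0, "ax": 0, "ay": 0, "az": 0}, {"x": 0, "y": 0, "z": 0, "ax": 0, "ay": 0, "az": 0}, {"x": 0, "y": 0, "z": 0, "ax": 0, "ay": 0, "az": 0}, {"x": 0, "y": 0, "z": 0, "ax": 0, "ay": 0, "az": 0}], "grip": 18, "force": 18}}

```text
t: 7.75
tool_pos: [0.5287, -0.3196, 0.0102]
tcp_rot: [2.936, -1.117, 0.001]
wrist_force: [-1.0, 0.3, 4.0]
finger_gap: 0.0278
grip_force: 18.0
```

{"api": "play_rows", "payload": {"targets": [{"x": 0, "y": 0, "z": 50, "ax": 0, "ay": 0, "az": 0}, {"x": -53, "y": 431, "z": 60, "ax": 0, "ay": 0, "az": 0.92}, {"x": -53, "y": 431, "z": 60, "ax": 0, "ay": 0, "az": 0.92}, {"x": -53, "y": 431, "z": 60, "ax": 0, "ay": 0, "az": 0.92}, {"x": -53, "y": 431, "z": 60, "ax": 0, "ay": 0, "az": 0.92}, {"x": -53, "y": 431, "z": 60, "ax": 0, "ay": 0, "az": 0.92}, {"x": -53, "y": 431, "z": 60, "ax": 0, "ay": 0, "az": 0.92}, {"x": -53, "y": 431, "z": 60, "ax": 0, "ay": 0, "az": 0.92}, {"x": -53, "y": 431, "z": 60, "ax": 0, "ay": 0, "az": 0.92}, {"x": -53, "y": 431, "z": 60, "ax": 0, "ay": 0, "az": 0.92}]}}

```text
t: 9.0
tool_pos: [0.4756, 0.1116, 0.0698]
tcp_rot: [3.127, 0.304, 0.0]
wrist_force: [0.1, -0.1, -0.1]
finger_gap: 0.0276
grip_force: 18.0
```

```bash
python3 - <<'E'
from h import *
d=get_image('scene'); o=sensors.observe(); print(o['tool_pos'],o['finger_gap'],o['tcp_rot'])
cv2.imwrite('pics/s5.png',cv2.resize(cv2.convertScaleAbs(d['frame'][100:250,200:400],alpha=1.6),None,fx=3.5,fy=3.5,interpolation=cv2.INTER_CUBIC))
E
```

```text
[0.4758085  0.1108816  0.06976198] 0.028086846186087255 [3.12681781e+00 3.01511283e-01 4.08347998e-05]
```

View pics/s5.png

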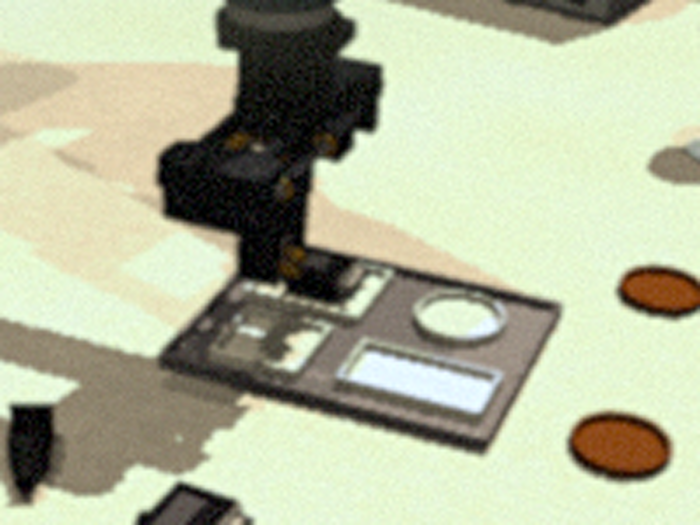

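The relay is held at (290,262) above the square tray (270,338). Lower and release.

{"api": "play_rows", "payload": {"targets": [{"x": 0, "y": 0, "z": -40, "ax": 0, "ay": 0, "az": 0}, {"x": 0, "y": 0, "z": -49, "ax": 0, "ay": 0, "az": 0}, {"x": 0, "y": 0, "z": -52, "ax": 0, "ay": 0, "az": 0}, {"x": 0, "y": 0, "z": -52, "ax": 0, "ay": 0, "az": 0}, {"x": 0, "y": 0, "z": -52, "ax": 0, "ay": 0, "az": 0}]}}

```text
t: 9.68
tool_pos: [0.4765, 0.1115, 0.0188]
tcp_rot: [3.127, 0.302, 0.003]
wrist_force: [0.1, -0.1, -0.7]
finger_gap: 0.0281
grip_force: 18.0
```

{"api": "play_rows", "payload": {"targets": [{"x": 0, "y": 0, "z": 0, "ax": 0, "ay": 0, "az": 0}, {"x": 0, "y": 0, "z": 0, "ax": 0, "ay": 0, "az": 0}, {"x": 0, "y": 0, "z": 0, "ax": 0, "ay": 0, "az": 0}, {"x": 0, "y": 0, "z": 40, "ax": 0, "ay": 0, "az": 0}, {"x": 0, "y": 0, "z": 82, "ax": 0, "ay": 0, "az": 0}], "grip": 44}}

```text
t: 10.3
tool_pos: [0.4748, 0.1117, 0.1002]
tcp_rot: [-3.127, -0.302, 0.003]
wrist_force: [0.4, 0.0, 0.8]
finger_gap: 0.0438
grip_force: 0.0
```

{"api": "play_rows", "payload": {"targets": [{"x": -40, "y": -189, "z": -50, "ax": 0, "ay": 0, "az": -1.086}, {"x": -40, "y": -189, "z": -50, "ax": 0, "ay": 0, "az": -1.086}, {"x": -40, "y": -189, "z": -50, "ax": 0, "ay": 0, "az": -1.086}, {"x": -40, "y": -189, "z": -50, "ax": 0, "ay": 0, "az": -1.086}, {"x": -40, "y": -189, "z": -50, "ax": 0, "ay": 0, "az": -1.086}, {"x": -40, "y": -189, "z": -50, "ax": 0, "ay": 0, "az": -1.086}, {"x": -40, "y": -189, "z": -50, "ax": 0, "ay": 0, "az": -1.086}, {"x": -40, "y": -189, "z": -50, "ax": 0, "ay": 0, "az": -1.086}], "grip": 62}}

```text
t: 11.3
tool_pos: [0.4356, -0.0772, 0.0499]
tcp_rot: [2.836, -1.352, 0.0]
wrist_force: [-0.7, -0.2, -0.2]
finger_gap: 0.062
grip_force: 0.0
```

```bash
python3 - <<'E'
from h import *
d=get_image('scene'); o=sensors.observe(); print(o['tool_pos'],o['finger_gap'],o['tcp_rot'])
cv2.imwrite('pics/s6.png',cv2.resize(cv2.convertScaleAbs(d['frame'][120:270,160:360],alpha=1.6),None,fx=3.5,fy=3.5,interpolation=cv2.INTER_CUBIC))
E
```

```text
[ 0.43562117 -0.07720525  0.04988116] 0.06206329214074089 [-2.83527316e+00  1.35307914e+00 -8.71809673e-05]
```

View pics/s6.png

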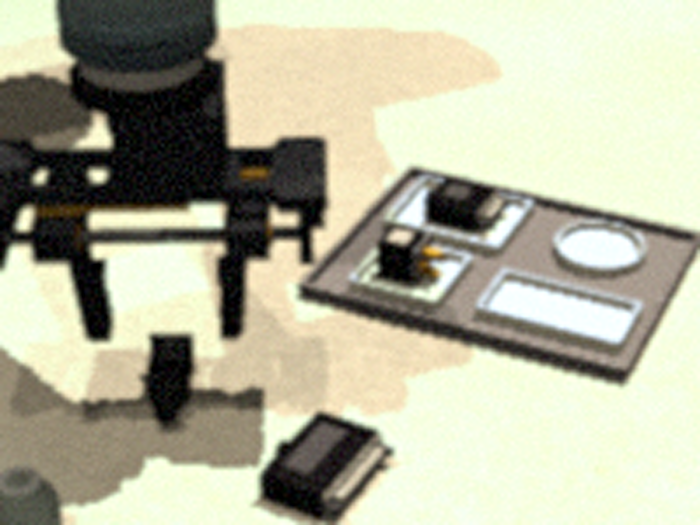

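The dsub (465,205) and relay (405,255) are in their trays, and the fingers straddle the boot plug (170,370). Descend and grip.

{"api": "play_rows", "payload": {"targets": [{"x": 0, "y": 0, "z": -30, "ax": 0, "ay": 0, "az": 0}, {"x": 0, "y": 0, "z": -40, "ax": 0, "ay": 0, "az": 0}, {"x": 0, "y": 0, "z": -40, "ax": 0, "ay": 0, "az": 0}]}}

```text
t: 11.72
tool_pos: [0.4349, -0.0769, 0.0093]
tcp_rot: [2.834, -1.356, -0.003]
wrist_force: [1.0, -0.0, 0.5]
finger_gap: 0.0622
grip_force: 0.0
```

{"api": "play_rows", "payload": {"targets": [{"x": 0, "y": 0, "z": 0, "ax": 0, "ay": 0, "az": 0}, {"x": 0, "y": 0, "z": 0, "ax": 0, "ay": 0, "az": 0}, {"x": 0, "y": 0, "z": 0, "ax": 0, "ay": 0, "az": 0}, {"x": 0, "y": 0, "z": 0, "ax": 0, "ay": 0, "az": 0}, {"x": 0, "y": 0, "z": 0, "ax": 0, "ay": 0, "az": 0}, {"x": 0, "y": 0, "z": 0, "ax": 0, "ay": 0, "az": 0}], "grip": 14, "force": 18}}

```text
t: 12.48
tool_pos: [0.4358, -0.0774, 0.0101]
tcp_rot: [2.833, -1.357, 0.0]
wrist_force: [-1.4, -0.2, 4.9]
finger_gap: 0.0237
grip_force: 18.0
```

{"api": "play_rows", "payload": {"targets": [{"x": 0, "y": 0, "z": 60, "ax": 0, "ay": 0, "az": 0}, {"x": 142, "y": 209, "z": 60, "ax": 0, "ay": 0, "az": 1.086}, {"x": 142, "y": 209, "z": 60, "ax": 0, "ay": 0, "az": 1.086}, {"x": 142, "y": 209, "z": 60, "ax": 0, "ay": 0, "az": 1.086}, {"x": 142, "y": 209, "z": 60, "ax": 0, "ay": 0, "az": 1.086}, {"x": 142, "y": 209, "z": 60, "ax": 0, "ay": 0, "az": 1.086}, {"x": 142, "y": 209, "z": 60, "ax": 0, "ay": 0, "az": 1.086}, {"x": 142, "y": 209, "z": 60, "ax": 0, "ay": 0, "az": 1.086}, {"x": 142, "y": 209, "z": 60, "ax": 0, "ay": 0, "az": 1.086}]}}

```text
t: 13.6
tool_pos: [0.5774, 0.1315, 0.0696]
tcp_rot: [-3.127, -0.297, 0.001]
wrist_force: [-0.5, 0.5, -0.6]
finger_gap: 0.0236
grip_force: 18.0
```

```bash
python3 - <<'E'
from h import *
d=get_image('scene'); o=sensors.observe(); print(o['tool_pos'],o['finger_gap'],o['tcp_rot'])
cv2.imwrite('pics/s7.png',cv2.resize(cv2.convertScaleAbs(d['frame'][120:250,220:390],alpha=1.6),None,fx=3.5,fy=3.5,interpolation=cv2.INTER_CUBIC))
E
```

```text
[0.57747284 0.13142892 0.06973759] 0.024104865367950614 [-3.12737408e+00 -2.98035536e-01  2.91264049e-04]
```

View pics/s7.png

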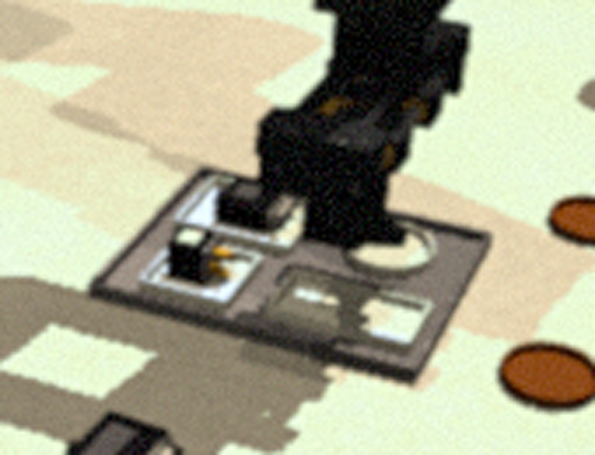

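The boot plug is held level at (345,225) over the narrow tray (355,300). Lower and release.

{"api": "play_rows", "payload": {"targets": [{"x": 0, "y": 0, "z": -40, "ax": 0, "ay": 0, "az": 0}, {"x": 0, "y": 0, "z": -49, "ax": 0, "ay": 0, "az": 0}, {"x": 0, "y": 0, "z": -52, "ax": 0, "ay": 0, "az": 0}, {"x": 0, "y": 0, "z": -52, "ax": 0, "ay": 0, "az": 0}, {"x": 0, "y": 0, "z": -52, "ax": 0, "ay": 0, "az": 0}]}}

```text
t: 14.28
tool_pos: [0.5785, 0.1317, 0.019]
tcp_rot: [3.127, 0.302, 0.003]
wrist_force: [0.0, -0.3, -0.6]
finger_gap: 0.0244
grip_force: 18.0
```

{"api": "play_rows", "payload": {"targets": [{"x": 0, "y": 0, "z": 0, "ax": 0, "ay": 0, "az": 0}, {"x": 0, "y": 0, "z": 0, "ax": 0, "ay": 0, "az": 0}, {"x": 0, "y": 0, "z": 0, "ax": 0, "ay": 0, "az": 0}, {"x": 0, "y": 0, "z": 40, "ax": 0, "ay": 0, "az": 0}, {"x": 0, "y": 0, "z": 82, "ax": 0, "ay": 0, "az": 0}], "grip": 42}}

```text
t: 14.9
tool_pos: [0.5769, 0.1316, 0.1]
tcp_rot: [-3.127, -0.302, 0.003]
wrist_force: [0.2, -0.2, 1.0]
finger_gap: 0.0423
grip_force: 0.0
```

{"api": "play_rows", "payload": {"targets": [{"x": -122, "y": -340, "z": -40, "ax": 0, "ay": 0, "az": 0}, {"x": -122, "y": -340, "z": -40, "ax": 0, "ay": 0, "az": 0}, {"x": -122, "y": -340, "z": -40, "ax": 0, "ay": 0, "az": 0}, {"x": -122, "y": -340, "z": -40, "ax": 0, "ay": 0, "az": 0}, {"x": -122, "y": -340, "z": -40, "ax": 0, "ay": 0, "az": 0}, {"x": -122, "y": -340, "z": -40, "ax": 0, "ay": 0, "az": 0}, {"x": -122, "y": -340, "z": -40, "ax": 0, "ay": 0, "az": 0}, {"x": -122, "y": -340, "z": -40, "ax": 0, "ay": 0, "az": 0}], "grip": 74}}

```text
t: 15.9
tool_pos: [0.4555, -0.208, 0.0598]
tcp_rot: [-3.127, -0.301, 0.0]
wrist_force: [0.1, -0.1, -0.7]
finger_gap: 0.0741
grip_force: 0.0
```

```bash
python3 - <<'E'
from h import *
d=get_image('scene'); o=sensors.observe(); print(o['tool_pos'],o['finger_gap'],o['tcp_rot'])
cv2.imwrite('pics/s8.png',cv2.resize(cv2.convertScaleAbs(d['frame'][130:300,100:380],alpha=1.6),None,fx=2.8,fy=2.8,interpolation=cv2.INTER_CUBIC))
E
```

```text
[ 0.45581541 -0.20745653  0.05988817] 0.07429568419788417 [-3.12652907e+00 -3.03210062e-01 -3.79636056e-05]
```

View pics/s8.png

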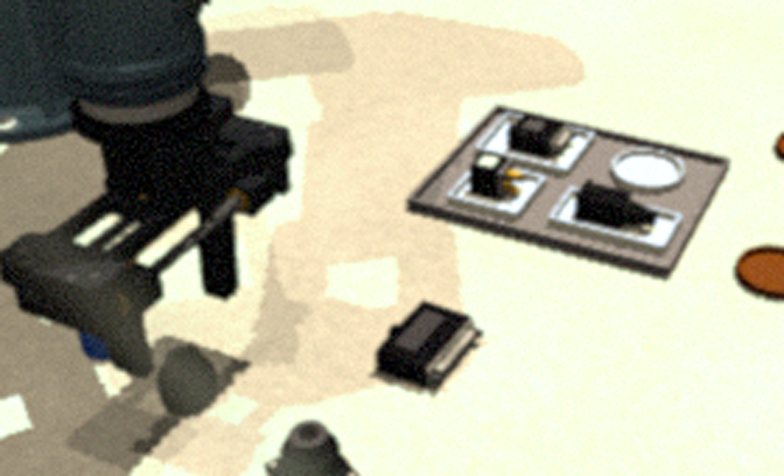

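The boot plug is flat in the narrow tray (610,210). The fingers straddle the plain round plug (187,380), and the blue one is behind at (95,345). Descend and grip.

{"api": "play_rows", "payload": {"targets": [{"x": 0, "y": 0, "z": -40, "ax": 0, "ay": 0, "az": 0}, {"x": 0, "y": 0, "z": -50, "ax": 0, "ay": 0, "az": 0}, {"x": 0, "y": 0, "z": -50, "ax": 0, "ay": 0, "az": 0}]}}

```text
t: 16.32
tool_pos: [0.4554, -0.207, 0.0094]
tcp_rot: [-3.125, -0.305, 0.002]
wrist_force: [-0.2, 1.4, 0.5]
finger_gap: 0.0745
grip_force: 0.0
```

{"api": "play_rows", "payload": {"targets": [{"x": 0, "y": 0, "z": 0, "ax": 0, "ay": 0, "az": 0}, {"x": 0, "y": 0, "z": 0, "ax": 0, "ay": 0, "az": 0}, {"x": 0, "y": 0, "z": 0, "ax": 0, "ay": 0, "az": 0}, {"x": 0, "y": 0, "z": 0, "ax": 0, "ay": 0, "az": 0}, {"x": 0, "y": 0, "z": 0, "ax": 0, "ay": 0, "az": 0}, {"x": 0, "y": 0, "z": 0, "ax": 0, "ay": 0, "az": 0}], "grip": 26, "force": 25}}

```text
t: 17.08
tool_pos: [0.4557, -0.2084, 0.0102]
tcp_rot: [3.127, 0.302, 0.0]
wrist_force: [-1.4, 0.9, 4.6]
finger_gap: 0.035
grip_force: 25.0
```

{"api": "play_rows", "payload": {"targets": [{"x": 0, "y": 0, "z": 50, "ax": 0, "ay": 0, "az": 0}, {"x": 106, "y": 422, "z": 60, "ax": 0, "ay": 0, "az": 0}, {"x": 106, "y": 422, "z": 60, "ax": 0, "ay": 0, "az": 0}, {"x": 106, "y": 422, "z": 60, "ax": 0, "ay": 0, "az": 0}, {"x": 106, "y": 422, "z": 60, "ax": 0, "ay": 0, "az": 0}, {"x": 106, "y": 422, "z": 60, "ax": 0, "ay": 0, "az": 0}, {"x": 106, "y": 422, "z": 60, "ax": 0, "ay": 0, "az": 0}, {"x": 106, "y": 422, "z": 60, "ax": 0, "ay": 0, "az": 0}, {"x": 106, "y": 422, "z": 60, "ax": 0, "ay": 0, "az": 0}, {"x": 106, "y": 422, "z": 60, "ax": 0, "ay": 0, "az": 0}]}}

```text
t: 18.32
tool_pos: [0.5609, 0.2135, 0.0691]
tcp_rot: [3.126, 0.304, -0.002]
wrist_force: [0.2, 0.0, -0.9]
finger_gap: 0.0355
grip_force: 25.0
```

```bash
python3 - <<'E'
from h import *
d=get_image('scene'); o=sensors.observe(); print(o['tool_pos'],o['finger_gap'],o['tcp_rot'])
cv2.imwrite('pics/s9.png',cv2.resize(cv2.convertScaleAbs(d['frame'][100:250,220:390],alpha=1.6),None,fx=3.5,fy=3.5,interpolation=cv2.INTER_CUBIC))
E
```

```text
[0.56095279 0.21271273 0.06914161] 0.03509480224789642 [ 3.12655331e+00  3.01598473e-01 -2.30084615e-03]
```

View pics/s9.png

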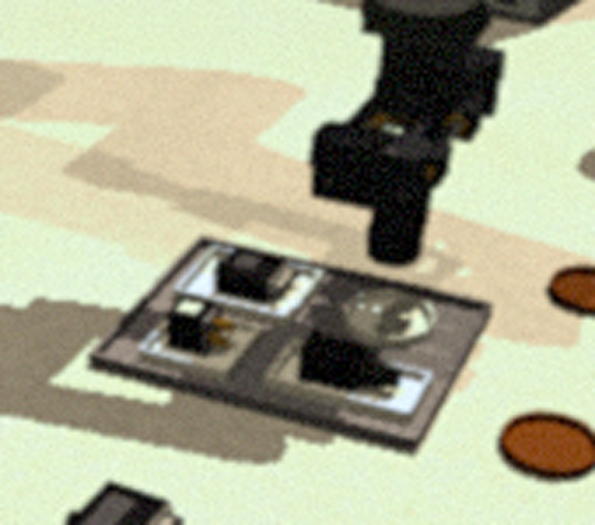

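The fingers (395,240), holding the round plug, are over the round tray (390,318). Lower, release and withdraw.

{"api": "play_rows", "payload": {"targets": [{"x": 0, "y": 0, "z": -40, "ax": 0, "ay": 0, "az": 0}, {"x": 0, "y": 0, "z": -49, "ax": 0, "ay": 0, "az": 0}, {"x": 0, "y": 0, "z": -52, "ax": 0, "ay": 0, "az": 0}, {"x": 0, "y": 0, "z": -52, "ax": 0, "ay": 0, "az": 0}, {"x": 0, "y": 0, "z": -52, "ax": 0, "ay": 0, "az": 0}]}}

```text
t: 19.0
tool_pos: [0.5625, 0.2137, 0.019]
tcp_rot: [-3.127, -0.302, -0.003]
wrist_force: [-0.3, -0.1, -0.6]
finger_gap: 0.035
grip_force: 25.0
```

{"api": "play_rows", "payload": {"targets": [{"x": 0, "y": 0, "z": 0, "ax": 0, "ay": 0, "az": 0}, {"x": 0, "y": 0, "z": 0, "ax": 0, "ay": 0, "az": 0}, {"x": 0, "y": 0, "z": 0, "ax": 0, "ay": 0, "az": 0}, {"x": 0, "y": 0, "z": 50, "ax": 0, "ay": 0, "az": 0}, {"x": 0, "y": 0, "z": 100, "ax": 0, "ay": 0, "az": 0}, {"x": -100, "y": -160, "z": 150, "ax": 0, "ay": 0, "az": 0}, {"x": -100, "y": -260, "z": 150, "ax": 0, "ay": 0, "az": 0}, {"x": -100, "y": -360, "z": 150, "ax": 0, "ay": 0, "az": 0}, {"x": -100, "y": -400, "z": 150, "ax": 0, "ay": 0, "az": 0}, {"x": -100, "y": -400, "z": 150, "ax": 0, "ay": 0, "az": 0}], "grip": 52}}

```text
t: 20.25
tool_pos: [0.4782, -0.0821, 0.1599]
tcp_rot: [3.126, 0.303, 0.002]
wrist_force: [0.9, -0.7, -0.7]
finger_gap: 0.052
grip_force: 0.0
```

```bash
python3 - <<'E'
from h import *
d=get_image('top'); s=get_image('scene'); o=sensors.observe(); print(o['tool_pos'],o['finger_gap'])
f=cv2.convertScaleAbs(d['frame'],alpha=1.6);g=cv2.convertScaleAbs(s['frame'],alpha=1.6)
a=cv2.resize(f[160:290,155:270],(398,450),interpolation=cv2.INTER_CUBIC);b=cv2.resize(g[150:280,245:360],(398,450),interpolation=cv2.INTER_CUBIC)
cv2.imwrite('pics/end.png',np.hstack([a,b]))
W=cloud(s); z=W[...,2]; m=((z>.014)&(z<.06)&(W[...,0]>.38)&(W[...,0]<.66)&(W[...,1]>.05)&(W[...,1]<.29)).astype(np.uint8)
k,l,st,c=cv2.connectedComponentsWithStats(m)
for i in range(1,k):
    if st[i,4]>40: print(c[i].round(),np.round(np.nanpercentile(W[l==i],95,axis=0)*1000),np.round(np.nanmean(W[l==i],axis=0)*1000))
E
```

```text
[ 0.47855573 -0.0859139   0.16038961] 0.05198904637636335
[293. 177.] [488. 210.  26.] [467. 188.  22.]
[332. 185.] [579. 218.  41.] [566. 204.  29.]
[276. 192.] [494. 121.  34.] [478. 104.  27.]
[319. 203.] [607. 137.  32.] [578. 124.  25.]
```

View pics/end.png

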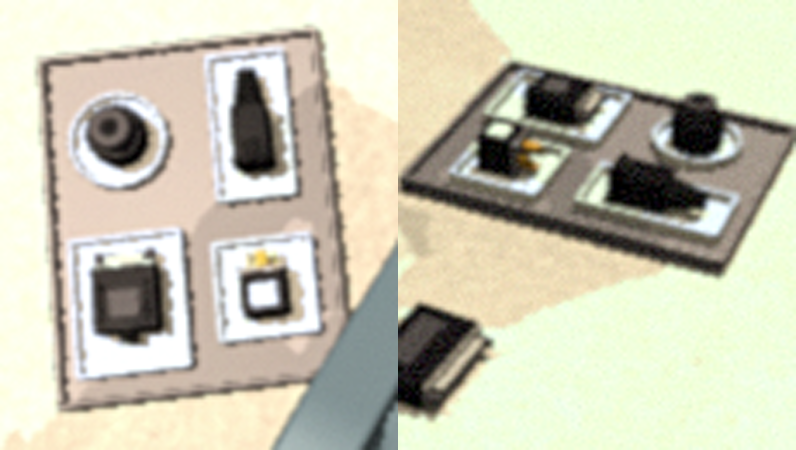

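All four parts rest flat inside their trays: round (118,135), boot (252,125), dsub (125,300), relay (263,295). Their top heights match resting on the tray floors. Handing in.

```bash
python3 -c "
from bench import workorder
print(workorder.job_done())"
```

```text
the job is handed in; nothing more can be done
None
```

The narrower D-nosed plug, relay, boot plug and round plug are packed in that order, each flat in its own tray; I left both look-alikes alone and handed the job in at about 20 s.

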